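# Clamp the toothbrush tumbler in its quick-release holder

### The arm

A 6-joint arm with a two-finger parallel gripper is mounted at the origin on the work surface. World frame = base frame: x ahead of the robot, y to its left, z up, the work surface at z = 0. Lengths are in m, angles in rad, forces in N, time in s.
With the tool pointing down it reaches from about 0.275 to 0.725 m from the base axis. Payload 5.6 kg.
Tool frame: the origin (TCP) lies midway between the tips of the shut fingers; the grasp point (between the pads) lies 19 mm behind it; z points along the fingers, y is the direction in which the jaws open and shut (so a half turn about z gives the same grasp; the last joint's range is limited). The gripper opens to 85 mm and grips with 20 to 120 N. Pads are 22 mm wide; open, the fingers measure 114 mm over their backs; the gripper's body (76 mm by 85 mm) begins 54 mm behind the grasp point. The pads swing forward as they close: fully open they stand 13 mm farther back than shut.
Start: joints at [1.482, 0.255, 0.108, 0, -1.424, -0.285], TCP at [0.201, 0.512, 0.231] pointing down, gripper open.
Joint ranges: [-2.95, 2.95], [-1.21, 1.97], [-1.09, 1.5], [-2.87, 1.71], [-2.94, -0.07], [-3.05, 3.05]. Speed limits (rad/s): [2.57, 2.57, 3.14, 3.14, 3.14, 3.14].

### API

Orientations are given as a unit quaternion [w, x, y, z].
In Python, from bench import state, capture, hand_in gives the robot as it stands. The module is installed in compiled form; this text tells all that it offers.
- The arm moves only by the tool step_arm, never from a script. Its argument "increments" is a list of rows, each an object of numbers: "tx", "ty", "tz": the shift along the tool's x, y, z in m; "rx", "ry", "rz": the turn, a rotation vector about the tool's x, y, z in rad; "jaw": the opening, from 0 (shut) to 1 (fully open). A call has 1 to 5 rows; each row is the pose to reach, as a shift and turn from the pose measured when the call began, along the tool's axes at that moment; what a row does not reach only later rows make up. A row lasts 1/8 s, in which the tool goes at most 62.5 mm and 10.7 degrees, less where a joint would pass 70% of its speed; a pose out of reach is approached as far as the arm can. A call with a gripper value outside its range is refused whole. The fingers move at their own pace and stop on an object; "grip_force" is the grip in N (left out, the last holds). Time passes only in rows, so rows that repeat a pose let the fingers close. It gives the time, the measured TCP pose, the force and the opening at its end, in the units of the state.
- state(): the state, without advancing time (a new reading comes with each control period).
- capture(name): name is "side" or "top" or "wrist"; returns a dict with "color" (480x640x3 uint8, red, green, blue), "fx", "fy", "cx", "cy" (pixels), "cam_to_world" (4x4, takes a point from camera to world coordinates); the wrist camera has in their place "tool_from_camera" (4x4, takes a point from camera to tool coordinates, whose origin is the TCP and whose axes are the flange's). Camera axes: x right, y down, z forward; pixel columns grow to the right and rows downward; lengths in m; the calibration is good to about 2 mm. The wrist camera is an equidistant fisheye: a pixel r from the principal point sees the ray r / f radians off the axis. A picture is of the moment at which its call begins: read the wrist's pose just before it. There is no depth.
- hand_in(): hands the job in, once; it reports no verdict.
The state is a dict: "clock": time; "joint_pos": joint angles; "joint_vel": joint speeds; "tau": joint torques, N m; "ee_pos": TCP position; "tcp_rot": TCP orientation; "ft_force": force on the tool from outside, world axes, zero at the start; "wrist_torque": the same for the moment, N m; "grip_width": opening from 0.0 (shut) to 1.0 (fully open).
Only numpy, scipy, OpenCV 4.12 (cv2) and the standard library are available. Lean on these libraries where they do the work, as an engineer would, in place of code of your own. Each camera call takes 0.05 s, during which the arm holds its last target.

### The job

Lower the green stoneware toothbrush tumbler upright into the sleeve of the clamp holder on the washstand until it rests fully down on the support inside, set down gently and not dropped, and let go of it. Then flip the holder's cam lever over until it snaps past centre, and press the closed lever near its end against its stop with about 10 N for half a second so that it is surely home. Never push the tumbler or the lever with more than 25 N, and leave the other things where they are.

Things in the scene. Friction and masses are not known exactly. Their poses are not given: they have to be found in the camera images.
- tumbler_mid (a point): Centre (half-way up) of the tumbler: a straight round toothbrush tumbler of sage-green stoneware with a flat top with brush holes, 54 mm diameter, 100 mm tall, 0.2 to 0.4 kg, upright on the counter, z axis up. Its foot is 50 mm below this point. Grip it across the outside near the top (about 76 mm above the foot), so that the fingers stay clear of the sleeve.
- holder: Clamp holder, screwed down: steel base plate 96 x 190 x 8 mm with a round aluminium sleeve, 57.4 mm inside, up to 60 mm above the counter, flared in its top 8 mm. Origin: on the counter, on the sleeve's axis; z up; the lever is on the +y side and its hinge runs along x. A rubber jaw between sleeve and lever clamps the tumbler.
- holder_mouth (a point): Centre of the sleeve's mouth, on its axis, 60 mm above the counter; axes as the holder. Inside the sleeve the tumbler stands on a support disc with a springy rubber top (4 N per mm, 4 mm of give). The disc is set to another height each time, its top 14 to 32 mm above the counter; this is not measured and must be found by feel.
- lever_pivot (a point): Point on the lever's hinge axis, mid-width: 65 mm from the sleeve's axis along the holder's +y, 50 mm above the counter; axes as the holder. Two aluminium cheeks stand at its sides, up to 60 mm above the counter, 48 mm over their outsides.
- lever_push (a point): Point on the lever's upper face (towards the sleeve when the lever stands up), mid-width, 74 mm along the lever from the hinge: a good place to push. The lever is a flat steel bar 24 mm wide and 8 mm thick with a 12 mm thick roll across its end, 92 mm long from the hinge.
- lever (a joint): Angle of the cam lever, rad. 0: open, standing up to 140 mm above the counter at 1.25 above the level, leaning away from the sleeve; grows as it swings outwards and down (elevation = 1.25 - angle). Resistance peaks near 0.65 at about 12 N at the pushing point, is nil at dead centre (1.2); past it the lever snaps on to its hard stop, 1.45 (closed). Before centre it springs back. Starts below 0.25.
- soap_dish: Sage-green rectangular soap dish with a bar of soap in it, 90 x 135 x 28 mm, origin under its centre. Leave alone.
- dispenser: Pale stone bottle with steel cap, 60 mm diameter, 170 mm tall, origin under its centre. Leave alone.
- jar: Low pale stone jar with wooden cap, 68 mm diameter, 75 mm tall, origin under its centre. Leave alone.
Not all that is in view belongs to the job. There is more than one size of the holder; the job needs the middle-sized.

How it is judged:
On the way, in this order (a step that is already met when the one before it is completed fails the run):
1. the tumbler stands by itself on the support in the sleeve, upright and let go, with the lever still open (horizontal distance between tumbler_mid and holder_mouth below 0.006 m and z of tumbler_mid in the frame of holder_mouth below 0.027 m and angle between tumbler_mid's own z axis and vertical below 0.08 rad and contact force between the fingers and tumbler below 0.1 N and contact force between tumbler and holder above 0.8 N and linear speed of tumbler below 0.03 m/s and value of joint lever below 0.6 rad), for 0.2 s.
2. the lever has snapped past centre, is closed and is pressed home near its end (more than 5 N) (value of joint lever above 1.38 rad and contact force between the fingers and holder above 5 N and distance between the grasp point and lever_push below 0.06 m), for 0.2 s.
At the end, for the whole second after the job is handed in: The lever is closed (past 1.38 rad) and the tumbler stands still and upright (within 0.08 rad) in the sleeve, its axis within 6 mm of the sleeve's and its foot at least 23 mm below the mouth; nothing is held (value of joint lever above 1.38 rad and horizontal distance between tumbler_mid and holder_mouth below 0.006 m and z of tumbler_mid in the frame of holder_mouth below 0.027 m and angle between tumbler_mid's own z axis and vertical below 0.08 rad and linear speed of tumbler below 0.02 m/s); the robot touches nothing.
It fails at once if the tumbler is dropped into the holder or onto the counter (falls freely faster than 0.22 m/s, about 2.5 mm of fall) with the lever open (linear speed of tumbler above 0.22 m/s and contact force between the fingers and tumbler below 0.05 N and value of joint lever below 0.6 rad).
It fails at once if the tumbler is pressed on the holder with more than 25 N while the lever is open (contact force between tumbler and holder above 25 N and value of joint lever below 0.6 rad).
It fails at once if the robot pushes the lever or the holder with more than 25 N (contact force between any of the fingers, the arm and holder above 25 N).
It fails at once if the soap dish, dispenser or jar is shifted by more than 15 mm (distance of any of soap_dish, dispenser, jar from where it was at the start of the episode above 0.015 m).
It also fails if it takes over 64 s, if anything falls off the work surface, if the arm or the gripper's body presses on something with over 40 N, if the wrist force passes 120 N, or if a joint passes its speed limit or range.

## Working session

There is one attempt and no reset: what is moved stays moved. The work goes in short steps, Python scripts to look and compute and a tool call to move; the robot and the scene stay as the last step left them, time stands still between calls to the robot, and variables do not carry over. Pictures are saved under pics/ and viewed, and the job is handed in when it is done.

Besides the shell and the picture viewer there is one more tool, called as name(argument=value, ...) on one line, values as JSON. step_arm: Moves the arm, as the interface text tells. Its arguments: {"type":"object","properties":{"increments":{"type":"array"},"grip_force":{"type":"number"}},"required":["increments"]}

```bash
mkdir -p pics; cat > h.py <<'E'
import numpy as np, cv2
from bench import state, capture
from scipy.spatial.transform import Rotation as R
def snap(n,f):
    s=state(); c=capture(n); cv2.imwrite('pics/'+f+'.png',cv2.cvtColor(c['color'],cv2.COLOR_RGB2BGR))
    d={k:v for k,v in c.items() if k!='color'}; d['s']=s
    np.save('pics/'+f+'.npy',d,allow_pickle=True); return d
def load(f): return np.load('pics/'+f+'.npy',allow_pickle=True).item()
def pose(s):
    T=np.eye(4); q=s['tcp_rot']; T[:3,:3]=R.from_quat([q[1],q[2],q[3],q[0]]).as_matrix(); T[:3,3]=s['ee_pos']; return T
def ray(d,u,v):
    x=(u-d['cx'])/d['fx']; y=(v-d['cy'])/d['fy']
    if 'cam_to_world' in d:
        T=np.array(d['cam_to_world']); r=np.array([x,y,1.])
    else:
        T=pose(d['s'])@np.array(d['tool_from_camera']); th=np.hypot(x,y); r=np.array([np.sin(th)*x/th,np.sin(th)*y/th,np.cos(th)])
    return T[:3,3], T[:3,:3]@(r/np.linalg.norm(r))
def atz(d,u,v,z):
    o,r=ray(d,u,v); return o+r*(z-o[2])/r[2]
def proj(d,p):
    p=np.array(p,float)
    if 'cam_to_world' in d:
        q=np.linalg.inv(np.array(d['cam_to_world']))@np.r_[p,1]; return d['fx']*q[0]/q[2]+d['cx'],d['fy']*q[1]/q[2]+d['cy']
    q=np.linalg.inv(pose(d['s'])@np.array(d['tool_from_camera']))@np.r_[p,1]
    rr=np.hypot(q[0],q[1]); th=np.arctan2(rr,q[2]); return d['fx']*th*q[0]/rr+d['cx'],d['fy']*th*q[1]/rr+d['cy']
def crop(f,x0,y0,x1,y1,k,o):
    im=cv2.imread('pics/'+f+'.png')[y0:y1,x0:x1]; cv2.imwrite('pics/'+o+'.png',cv2.resize(im,None,fx=k,fy=k,interpolation=cv2.INTER_CUBIC))
E
python3 - <<'E'
from h import *
np.set_printoptions(precision=4,suppress=True)
for n in ['side','top','wrist']:
    d=snap(n,n+'0'); print(n,{k:v for k,v in d.items() if k!='s'})
print(state())
E
```

```text
side {'fx': 534.4462440840931, 'fy': 534.4462440840931, 'cx': 319.46697995933823, 'cy': 242.1668073518461, 'cam_to_world': array([[-0.9982, -0.0407,  0.0438,  0.4302],
       [-0.0597,  0.7161, -0.6954,  0.7318],
       [-0.0031, -0.6968, -0.7173,  0.8755],
       [ 0.    ,  0.    ,  0.    ,  1.    ]])}
top {'fx': 550.5271017023255, 'fy': 550.5271017023255, 'cx': 310.33905017960154, 'cy': 241.3424139276531, 'cam_to_world': array([[ 0.0157, -0.9805,  0.1957,  0.2733],
       [-0.9999, -0.0143,  0.0083, -0.0186],
       [-0.0053, -0.1958, -0.9806,  1.1874],
       [ 0.    ,  0.    ,  0.    ,  1.    ]])}
wrist {'fx': 371.64829954431775, 'fy': 371.64829954431775, 'cx': 322.18765158423935, 'cy': 239.71293922183978, 'tool_from_camera': array([[ 0.0004, -0.9457, -0.3251,  0.0836],
       [ 1.    ,  0.0005, -0.0003,  0.0004],
       [ 0.0005, -0.3251,  0.9457, -0.1417],
       [ 0.    ,  0.    ,  0.    ,  1.    ]])}
{'clock': 0.15, 'joint_pos': array([ 1.4816,  0.2556,  0.1073, -0.0003, -1.4239, -0.2846]), 'joint_vel': array([ 0.0006, -0.0008,  0.0035,  0.0017, -0.0015,  0.0006]), 'tau': array([ -0.0008, -38.6947,  23.8078,   5.3666,  -0.0046,  -0.    ]), 'ee_pos': array([0.2007, 0.5117, 0.2306]), 'tcp_rot': array([ 0.0007,  0.9826, -0.1858, -0.0001]), 'ft_force': array([-0.4904,  0.4319,  0.352 ]), 'wrist_torque': array([-0.0246,  0.0265, -0.0103]), 'grip_width': 1.0037095599081296}
```

View pics/side0.png

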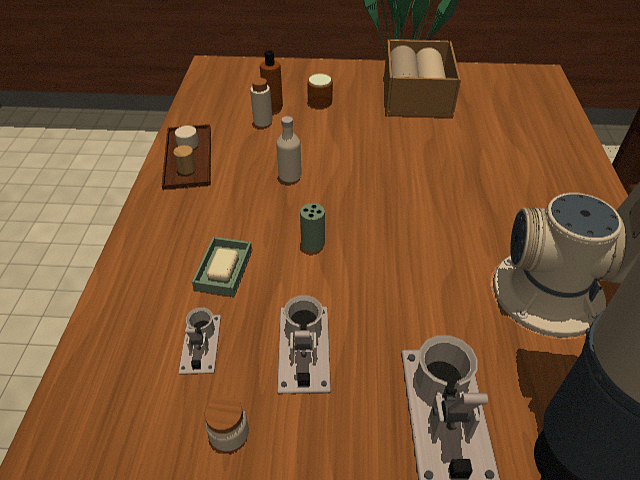

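View pics/top0.png

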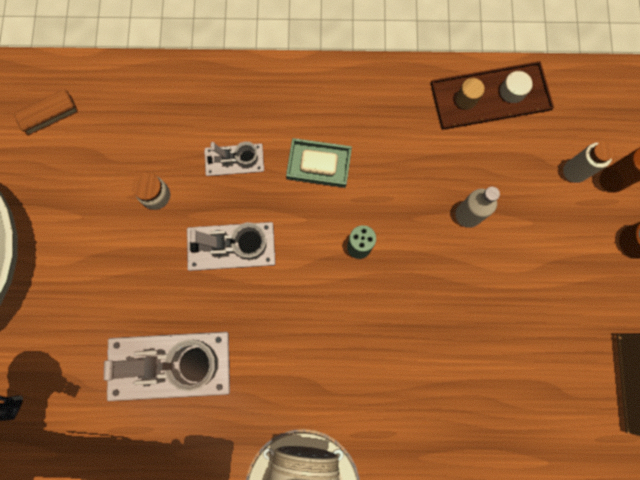

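View pics/wrist0.png

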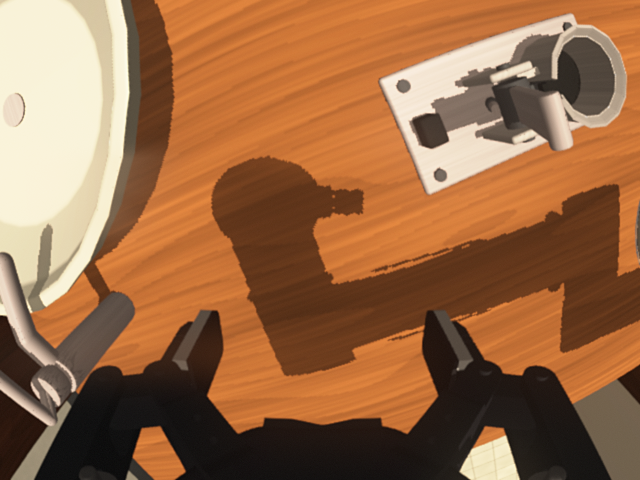

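Three holders are in view. In the top image they are small at (235,157), middle at (230,245) and large at (168,365). The middle one should be the 96x190 plate, so I'll check its size and enlarge it. The green tumbler is at top (361,241) and side (312,228).

```bash
python3 - <<'E'
from h import *
crop('top0',175,205,395,285,3.6,'t0c'); crop('side0',260,190,350,400,2.85,'s0c')
E
```

```text
(no output)
```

View pics/t0c.png

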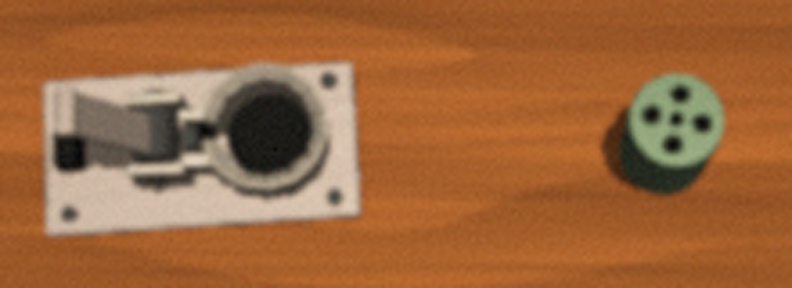

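View pics/s0c.png

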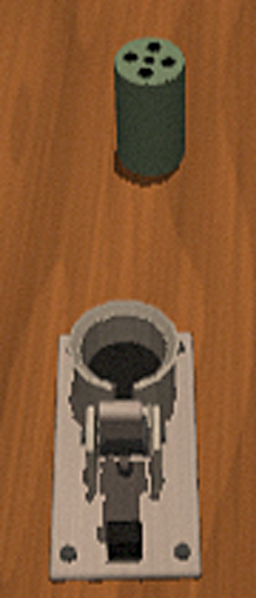

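```bash
python3 - <<'E'
from h import *
np.set_printoptions(precision=4,suppress=True)
t=load('top0'); s=load('side0')
T=lambda u,v:(175+u/3.6,205+v/3.6); S=lambda u,v:(260+u/2.85,190+v/2.85)
c=[atz(t,*T(*p),.008) for p in [(43,83),(352,63),(360,214),(47,236)]]
print(np.array(c)); print([np.linalg.norm(c[i]-c[(i+1)%4]) for i in range(4)])
e=c[0]+c[3]-c[1]-c[2]; print('ydir',np.degrees(np.arctan2(e[1],e[0])))
c2=[atz(s,*S(*p),.008) for p in [(62,335),(192,335),(200,572),(52,578)]]
print(np.array(c2)); print([np.linalg.norm(c2[i]-c2[(i+1)%4]) for i in range(4)])
e=c2[2]+c2[3]-c2[0]-c2[1]; print('ydir',np.degrees(np.arctan2(e[1],e[0])))
print('mouth top',atz(t,*T(265,129),.06),'side',atz(s,*S(128,347),.06))
print('tumbler top',atz(t,*T(676,121),.1),'side',atz(s,*S(150,62),.1))
print('diam',np.linalg.norm(atz(t,*T(628,121),.1)-atz(t,*T(725,121),.1)),np.linalg.norm(atz(t,*T(203,129),.06)-atz(t,*T(328,129),.06)))
print('lever end top', atz(t,*T(65,115),.135),'side',atz(s,*S(122,410),.135))
E
```

```text
[[0.5345 0.2629 0.008 ]
 [0.5498 0.0746 0.008 ]
 [0.4565 0.0671 0.008 ]
 [0.4404 0.2549 0.008 ]]
[np.float64(0.1889612941394518), np.float64(0.09354167212152315), np.float64(0.18854024966027838), np.float64(0.09448949398618739)]
ydir 94.77489886180445
[[0.5484 0.0791 0.008 ]
 [0.4562 0.0739 0.008 ]
 [0.4421 0.258  0.008 ]
 [0.534  0.2674 0.008 ]]
[np.float64(0.09227726944445215), np.float64(0.18465722012365568), np.float64(0.09241218007761788), np.float64(0.18882346276761314)]
ydir 94.36609761035183
mouth top [0.4975 0.1199 0.06  ] side [0.4965 0.1256 0.06  ]
tumbler top [ 0.4975 -0.1151  0.1   ] side [ 0.4976 -0.1099  0.1   ]
diam 0.054271814495996364 0.07261444172376266
lever end top [0.4888 0.2196 0.135 ] side [0.4903 0.2267 0.135 ]
```

```bash
cat >> h.py <<'E'
def go(p,yawx,s=None):
    """increments to reach TCP position p, tool down, tool-x azimuth yawx (deg)"""
    s=s or state(); T=pose(s); a=np.radians(yawx)
    x=np.array([np.cos(a),np.sin(a),0]); z=np.array([0,0,-1.]); G=np.c_[x,np.cross(z,x),z]
    t=T[:3,:3].T@(np.array(p)-T[:3,3]); r=R.from_matrix(T[:3,:3].T@G).as_rotvec()
    print('inc t',np.round(t,4),'r',np.round(r,4)); 
def st():
    s=state(); print('t',round(s['clock'],2),'pos',np.round(s['ee_pos'],4),'x',np.round(pose(s)[:3,0],3),'z',np.round(pose(s)[:3,2],4),'F',np.round(s['ft_force'],2),'g',round(s['grip_width'],3),'j',np.round(s['joint_pos'],2)); return s
E
python3 - <<'E'
from h import *
st(); go([.498,-.112,.27],-85.4)
t=load('top0'); s=load('side0')
print('jar',atz(t,152,188,.075),atz(s,227,415,.075),'dish',atz(t,320,160,.02))
E
```

```text
t 0.15 pos [0.2007 0.5117 0.2306] x [ 0.931 -0.365  0.   ] z [-4.0e-04 -1.4e-03 -1.0e+00] F [-0.49  0.43  0.35] g 1.004 j [ 1.48  0.26  0.11 -0.   -1.42 -0.28]
inc t [ 0.5046  0.4721 -0.0386] r [ 1.2000e-03 -9.0000e-04  1.1167e+00]
jar [0.60490824 0.32572288 0.075     ] [0.60299351 0.34645099 0.075     ] dish [ 0.69139083 -0.02743622  0.02      ]
```

step_arm(increments=[{"tz": -0.06,"jaw": 1},{"tx": 0.04,"ty": 0.04,"tz": -0.07,"rz": 0.15,"jaw": 1},{"tx": 0.08,"ty": 0.08,"tz": -0.07,"rz": 0.3,"jaw": 1},{"tx": 0.12,"ty": 0.12,"tz": -0.07,"rz": 0.45,"jaw": 1},{"tx": 0.16,"ty": 0.16,"tz": -0.07,"rz": 0.6,"jaw": 1}])

```text
invalid input at $.increments[0]: expected keys tx, ty, tz, rx, ry, rz, jaw
```

```bash
python3 - <<'E'
from h import *
st(); go([.498,-.112,.27],-85.4)
E
```

```text
t 0.15 pos [0.2007 0.5117 0.2306] x [ 0.931 -0.365  0.   ] z [-4.0e-04 -1.4e-03 -1.0e+00] F [-0.49  0.43  0.35] g 1.004 j [ 1.48  0.26  0.11 -0.   -1.42 -0.28]
inc t [ 0.5046  0.4721 -0.0386] r [ 1.2000e-03 -9.0000e-04  1.1167e+00]
```

All keys are required in every row.

step_arm(increments=[{"tx": 0,"ty": 0,"tz": -0.06,"rx": 0,"ry": 0,"rz": 0,"jaw": 1},{"tx": 0.04,"ty": 0.04,"tz": -0.07,"rx": 0,"ry": 0,"rz": 0.15,"jaw": 1},{"tx": 0.08,"ty": 0.08,"tz": -0.07,"rx": 0,"ry": 0,"rz": 0.3,"jaw": 1},{"tx": 0.12,"ty": 0.12,"tz": -0.07,"rx": 0,"ry": 0,"rz": 0.45,"jaw": 1},{"tx": 0.16,"ty": 0.16,"tz": -0.07,"rx": 0,"ry": 0,"rz": 0.6,"jaw": 1}])

```text
clock: 0.78
ee_pos: [0.2915, 0.3026, 0.3007]
tcp_rot: [0.001, 0.883, -0.47, 0.0]
ft_force: [1.5, 0.5, 0.4]
grip_width: 1.001
```

```bash
python3 - <<'E'
from h import *
st(); go([.498,-.112,.27],-85.4)
E
```

```text
t 0.78 pos [0.2915 0.3026 0.3007] x [ 0.558 -0.83   0.001] z [-5.0e-04 -1.4e-03 -1.0e+00] F [1.55 0.53 0.39] g 1.001 j [ 1.18 -0.02 -0.03  0.   -1.56 -0.59]
inc t [0.4592 0.0602 0.0312] r [ 0.0009 -0.0012  0.5123]
```

step_arm(increments=[{"tx": 0.06,"ty": 0.01,"tz": 0,"rx": 0,"ry": 0,"rz": 0.15,"jaw": 1},{"tx": 0.12,"ty": 0,"tz": 0.01,"rx": 0,"ry": 0,"rz": 0.3,"jaw": 1},{"tx": 0.18,"ty": 0.0,"tz": 0.02,"rx": 0,"ry": 0,"rz": 0.45,"jaw": 1},{"tx": 0.24,"ty": 0.0,"tz": 0.03,"rx": 0,"ry": 0,"rz": 0.512,"jaw": 1},{"tx": 0.3,"ty": 0.0,"tz": 0.03,"rx": 0,"ry": 0,"rz": 0.512,"jaw": 1}])

```text
clock: 1.4
ee_pos: [0.4592, 0.0517, 0.2701]
tcp_rot: [0.001, 0.735, -0.678, -0.0]
ft_force: [0.6, 2.2, 0.5]
grip_width: 0.998
```

```bash
python3 - <<'E'
from h import *
st(); go([.498,0,.27],-85.4)
E
```

```text
t 1.4 pos [0.4592 0.0517 0.2701] x [ 0.08  -0.997  0.001] z [-0.0021 -0.0017 -1.    ] F [0.56 2.22 0.54] g 0.998 j [ 0.45  0.07 -0.02  0.   -1.48 -0.37]
inc t [ 0.0546 -0.0345  0.0001] r [ 0.0022 -0.0015 -0.0004]
```

step_arm(increments=[{"tx": 0.03,"ty": -0.0345,"tz": 0,"rx": 0,"ry": 0,"rz": 0,"jaw": 1},{"tx": 0.055,"ty": -0.0345,"tz": 0,"rx": 0.002,"ry": -0.0015,"rz": 0,"jaw": 1},{"tx": 0.055,"ty": -0.0345,"tz": 0,"rx": 0.002,"ry": -0.0015,"rz": 0,"jaw": 1}])

```text
clock: 1.78
ee_pos: [0.498, -0.0018, 0.2695]
tcp_rot: [0.001, 0.734, -0.679, -0.0]
ft_force: [1.0, -0.4, -0.3]
grip_width: 1.0
```

```bash
python3 - <<'E'
from h import *
st(); snap('wrist','w1')
E
```

```text
t 1.77 pos [ 0.498  -0.0018  0.2695] x [ 0.077 -0.997  0.   ] z [-1.5e-03 -4.0e-04 -1.0e+00] F [ 1.04 -0.4  -0.32] g 1.0 j [ 0.31  0.14  0.06 -0.   -1.49 -0.23]
```

View pics/w1.png

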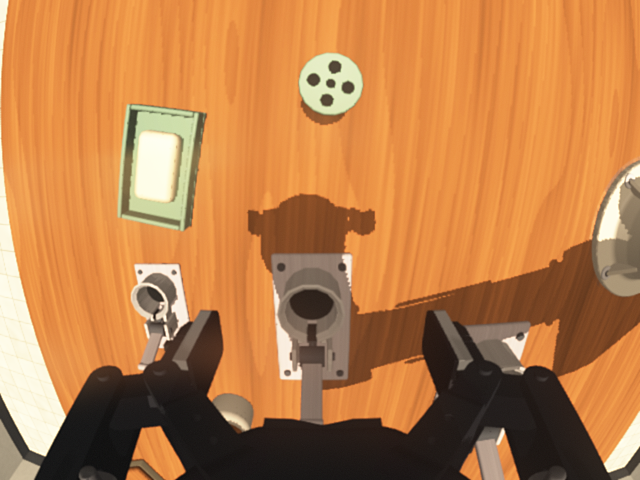

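```bash
python3 - <<'E'
from h import *
crop('w1',280,40,380,140,5,'a'); crop('w1',255,245,365,395,4,'b')
a=cv2.imread('pics/a.png');b=cv2.imread('pics/b.png'); h=max(a.shape[0],b.shape[0])
o=np.zeros((h,a.shape[1]+b.shape[1],3),np.uint8); o[:a.shape[0],:a.shape[1]]=a; o[:b.shape[0],a.shape[1]:]=b
o=o[:600,:]; print(o.shape); cv2.imwrite('pics/w1c.png',o[:, :])
E
```

```text
(600, 940, 3)
```

View pics/w1c.png

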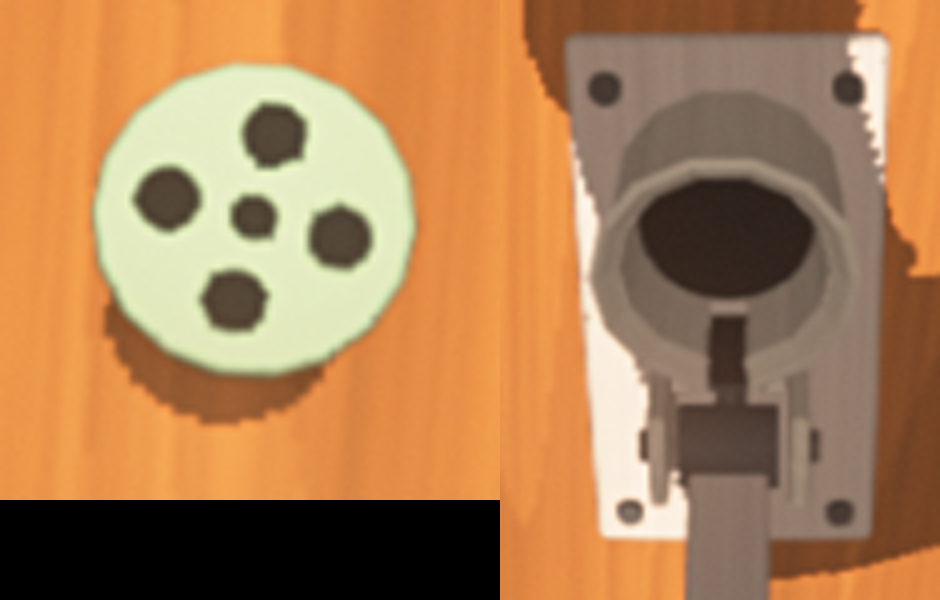

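```bash
python3 - <<'E'
from h import *
np.set_printoptions(precision=4,suppress=True)
d=load('w1'); B=lambda u,v:(255+(u-500)/4,245+v/4)
print('tum',atz(d,330.8,83.6,.1),'mouth',atz(d,*B(723,273),.06))
c=[atz(d,*B(*p),.008) for p in [(566,35),(888,35),(872,538),(602,538)]]
print(np.array(c)); print([np.linalg.norm(c[i]-c[(i+1)%4]) for i in range(4)]); e=c[2]+c[3]-c[0]-c[1]; print(np.degrees(np.arctan2(e[1],e[0])))
# predicted rim circles overlay for fitting
from scipy.optimize import least_squares
E
```

```text
tum [ 0.499  -0.1138  0.1   ] mouth [0.5004 0.1202 0.06  ]
[[0.5509 0.0746 0.008 ]
 [0.4571 0.0673 0.008 ]
 [0.4412 0.2559 0.008 ]
 [0.5353 0.2638 0.008 ]]
[np.float64(0.094084337383342), np.float64(0.18930170999373444), np.float64(0.09450691727179658), np.float64(0.18985686415956474)]
94.76887366897422
```

```bash
python3 - <<'E'
from h import *
go([.498,-.113,.15],-85.3);go([.498,-.113,.056],-85.3)
E
```

```text
inc t [0.1118 0.0085 0.1197] r [ 0.001   0.0001 -0.0038]
inc t [0.1118 0.0084 0.2137] r [ 0.001   0.0001 -0.0038]
```

step_arm(increments=[{"tx": 0.05,"ty": 0.008,"tz": 0.02,"rx": 0,"ry": 0,"rz": -0.004,"jaw": 1},{"tx": 0.1,"ty": 0.0085,"tz": 0.05,"rx": 0.001,"ry": 0,"rz": -0.004,"jaw": 1},{"tx": 0.112,"ty": 0.0085,"tz": 0.1,"rx": 0.001,"ry": 0,"rz": -0.004,"jaw": 1},{"tx": 0.112,"ty": 0.0085,"tz": 0.12,"rx": 0.001,"ry": 0,"rz": -0.004,"jaw": 1},{"tx": 0.112,"ty": 0.0085,"tz": 0.12,"rx": 0.001,"ry": 0,"rz": -0.004,"jaw": 1}])

```text
clock: 2.45
ee_pos: [0.4968, -0.1124, 0.1484]
tcp_rot: [0.001, 0.736, -0.677, -0.001]
ft_force: [-0.3, 0.0, 1.5]
grip_width: 0.999
```

```bash
python3 - <<'E'
from h import *
st(); snap('wrist','w2'); go([.498,-.113,.056],-85.3)
E
```

```text
t 2.45 pos [ 0.4968 -0.1124  0.1484] x [ 0.083 -0.997 -0.001] z [-3.5e-03  2.0e-04 -1.0e+00] F [-0.28  0.05  1.47] g 0.999 j [ 0.09  0.22 -0.15 -0.   -1.2  -0.  ]
inc t [0.0005 0.     0.0941] r [ 0.0003 -0.0002  0.0015]
```

View pics/w2.png

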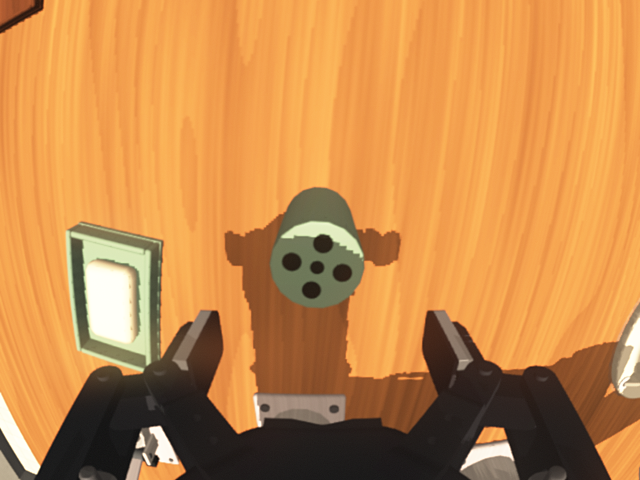

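The tumbler is centred between the open fingers, with its middle hole at about (317,267).

```bash
python3 - <<'E'
from h import *
d=load('w2'); p=atz(d,317,267,.1); print(p); go([p[0],p[1],.057],-85.3)
E
```

```text
[ 0.49933833 -0.1147596   0.1       ]
inc t [ 0.0023 -0.0012  0.0931] r [ 0.0003 -0.0002  0.0015]
```

step_arm(increments=[{"tx": 0.002,"ty": -0.001,"tz": 0.04,"rx": 0,"ry": 0,"rz": 0.0015,"jaw": 1},{"tx": 0.002,"ty": -0.001,"tz": 0.075,"rx": 0,"ry": 0,"rz": 0.0015,"jaw": 1},{"tx": 0.002,"ty": -0.001,"tz": 0.0925,"rx": 0,"ry": 0,"rz": 0.0015,"jaw": 1},{"tx": 0.002,"ty": -0.001,"tz": 0.0925,"rx": 0,"ry": 0,"rz": 0.0015,"jaw": 1},{"tx": 0.002,"ty": -0.001,"tz": 0.0925,"rx": 0,"ry": 0,"rz": 0.0015,"jaw": 0.75}])

```text
clock: 3.12
ee_pos: [0.5007, -0.1141, 0.0594]
tcp_rot: [-0.001, 0.736, -0.677, 0.001]
ft_force: [-0.9, -0.3, 0.2]
grip_width: 0.82
```

```bash
python3 - <<'E'
from h import *
st(); go([.499,-.1145,.057],-85.3)
E
```

```text
t 3.12 pos [ 0.5007 -0.1141  0.0594] x [ 0.083 -0.997  0.001] z [ 3.e-03 -5.e-04 -1.e+00] F [-0.95 -0.26  0.21] g 0.82 j [ 0.08  0.3  -0.29  0.   -0.98  0.  ]
inc t [0.0002 0.0017 0.0024] r [-0.0029 -0.0008  0.001 ]
```

step_arm(increments=[{"tx": 0,"ty": 0.0015,"tz": 0.002,"rx": -0.002,"ry": 0,"rz": 0,"jaw": 0.7},{"tx": 0,"ty": 0.0015,"tz": 0.002,"rx": -0.002,"ry": 0,"rz": 0,"jaw": 0.55},{"tx": 0,"ty": 0.0015,"tz": 0.002,"rx": -0.002,"ry": 0,"rz": 0,"jaw": 0.5},{"tx": 0,"ty": 0.0015,"tz": 0.002,"rx": -0.002,"ry": 0,"rz": 0,"jaw": 0.4},{"tx": 0,"ty": 0.0015,"tz": 0.002,"rx": -0.002,"ry": 0,"rz": 0,"jaw": 0.4}], grip_force=45)

```text
clock: 3.75
ee_pos: [0.5, -0.1142, 0.0588]
tcp_rot: [-0.001, 0.736, -0.677, 0.002]
ft_force: [-1.1, 1.7, 6.4]
grip_width: 0.617
```

```bash
python3 - <<'E'
from h import *
st()
E
```

```text
t 3.75 pos [ 0.5    -0.1142  0.0588] x [ 0.083 -0.997  0.001] z [ 3.4e-03 -9.0e-04 -1.0e+00] F [-1.12  1.68  6.38] g 0.617 j [ 0.08  0.3  -0.29  0.   -0.97  0.  ]
```

step_arm(increments=[{"tx": 0,"ty": 0,"tz": -0.005,"rx": -0.003,"ry": 0,"rz": 0,"jaw": 0.4},{"tx": 0,"ty": 0,"tz": -0.015,"rx": -0.003,"ry": 0,"rz": 0,"jaw": 0.4},{"tx": 0,"ty": 0,"tz": -0.04,"rx": -0.003,"ry": 0,"rz": 0,"jaw": 0.4},{"tx": 0,"ty": 0,"tz": -0.08,"rx": -0.003,"ry": 0,"rz": 0,"jaw": 0.4},{"tx": 0,"ty": 0,"tz": -0.1,"rx": -0.003,"ry": 0,"rz": 0,"jaw": 0.4}])

```text
clock: 4.38
ee_pos: [0.5005, -0.1143, 0.1615]
tcp_rot: [-0.001, 0.736, -0.677, 0.002]
ft_force: [-0.0, -0.2, -2.7]
grip_width: 0.624
```

```bash
python3 - <<'E'
from h import *
st();snap('wrist','w3'); go([.498,.08,.20],-85.2)
E
```

```text
t 4.38 pos [ 0.5005 -0.1143  0.1615] x [ 0.083 -0.997  0.002] z [ 0.0035 -0.0013 -1.    ] F [-0.03 -0.2  -2.72] g 0.624 j [ 0.08  0.21 -0.13  0.   -1.23  0.  ]
inc t [-0.1941 -0.013  -0.0368] r [-0.0066 -0.0026 -0.    ]
```

View pics/w3.png

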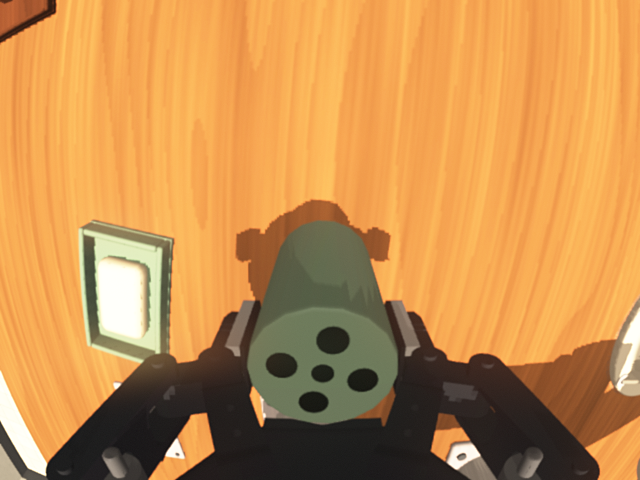

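```bash
python3 - <<'E'
from h import *
d=load('w3'); p=atz(d,323,373,d['s']['ee_pos'][2]+.0412); T=pose(d['s']); print(p, T[:3,:3].T@(p-T[:3,3]))
# mouth from w1 top edge
E
```

```text
[ 0.49964122 -0.11542598  0.2026648 ] [ 0.00111228  0.00078426 -0.04120114]
```

```bash
python3 - <<'E'
from h import *
go([.4995,.121,.15],-85.2)
E
```

```text
inc t [-0.235  -0.0176  0.0131] r [-0.0066 -0.0026 -0.    ]
```

step_arm(increments=[{"tx": -0.04,"ty": -0.003,"tz": -0.005,"rx": -0.004,"ry": -0.002,"rz": 0,"jaw": 0.4},{"tx": -0.1,"ty": -0.0075,"tz": -0.005,"rx": -0.004,"ry": -0.002,"rz": 0,"jaw": 0.4},{"tx": -0.155,"ty": -0.012,"tz": 0,"rx": -0.004,"ry": -0.002,"rz": 0,"jaw": 0.4},{"tx": -0.2,"ty": -0.015,"tz": 0.005,"rx": -0.004,"ry": -0.002,"rz": 0,"jaw": 0.4},{"tx": -0.225,"ty": -0.017,"tz": 0.01,"rx": -0.004,"ry": -0.002,"rz": 0,"jaw": 0.4}])

```text
clock: 5.05
ee_pos: [0.499, 0.1131, 0.1524]
tcp_rot: [-0.0, 0.737, -0.676, 0.001]
ft_force: [-0.1, -0.9, -2.1]
grip_width: 0.624
```

```bash
python3 - <<'E'
from h import *
st();go([.4995,.121,.146],-85.2)
E
```

```text
t 5.05 pos [0.499  0.1131 0.1524] x [ 0.086 -0.996  0.001] z [ 1.7e-03 -4.0e-04 -1.0e+00] F [-0.07 -0.91 -2.05] g 0.624 j [ 0.53  0.22 -0.15  0.   -1.21 -0.45]
inc t [-0.0079 -0.0012  0.0064] r [-0.0016 -0.0005  0.0018]
```

step_arm(increments=[{"tx": -0.006,"ty": -0.001,"tz": 0.003,"rx": -0.0016,"ry": -0.0005,"rz": 0,"jaw": 0.4},{"tx": -0.008,"ty": -0.001,"tz": 0.006,"rx": -0.0016,"ry": -0.0005,"rz": 0,"jaw": 0.4},{"tx": -0.008,"ty": -0.001,"tz": 0.006,"rx": -0.0016,"ry": -0.0005,"rz": 0,"jaw": 0.4}])

```text
clock: 5.42
ee_pos: [0.4991, 0.1203, 0.1461]
tcp_rot: [0.0, 0.736, -0.677, -0.0]
ft_force: [0.5, -1.3, -2.8]
grip_width: 0.623
```

```bash
python3 - <<'E'
from h import *
st(); snap('wrist','w4'); st(); snap('side','s4'); snap('top','t4')
crop('s4',240,170,380,310,4,'s4c'); crop('t4',180,190,300,290,5,'t4c')
E
```

```text
t 5.42 pos [0.4991 0.1203 0.1461] x [ 0.085 -0.996  0.   ] z [-8.e-04 -5.e-04 -1.e+00] F [ 0.46 -1.34 -2.79] g 0.623 j [ 0.54  0.23 -0.15  0.   -1.2  -0.46]
t 5.47 pos [0.4993 0.1202 0.1463] x [ 0.084 -0.996  0.   ] z [-2.e-04 -3.e-04 -1.e+00] F [ 0.23  0.22 -2.89] g 0.622 j [ 0.54  0.23 -0.15  0.   -1.2  -0.46]
```

View pics/w4.png

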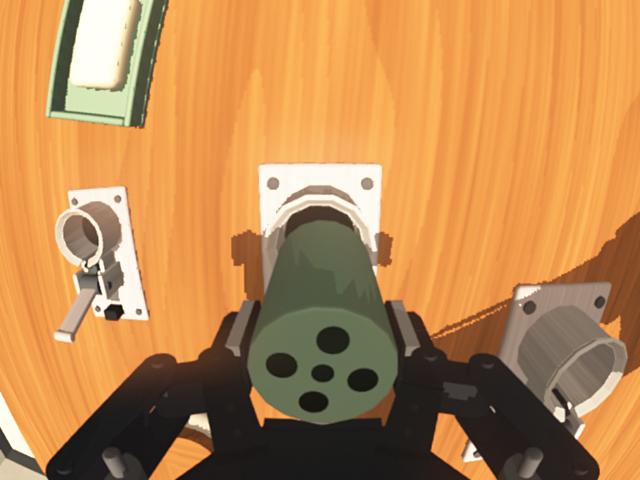

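View pics/s4.png

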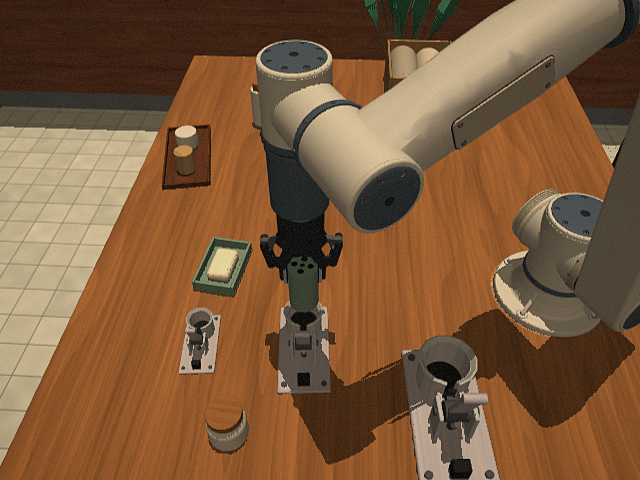

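View pics/t4c.png

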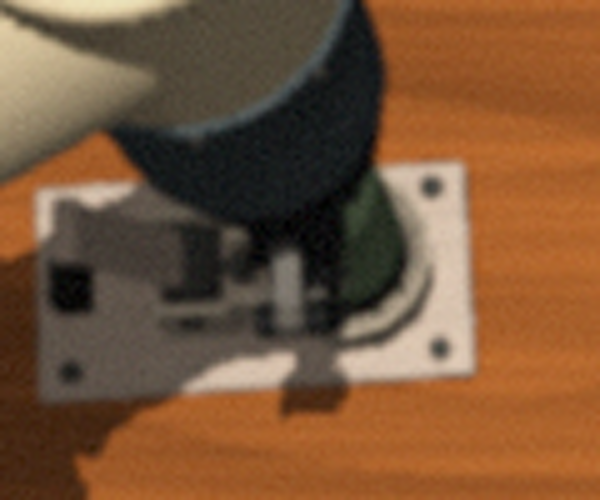

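```bash
cat > ov.py <<'E'
from h import *
def ov(f,rims,foot,x0,y0,x1,y1,k,o):
    d=load(f); im=cv2.imread('pics/'+f+'.png'); im=cv2.resize(im[y0:y1,x0:x1],None,fx=k,fy=k,interpolation=cv2.INTER_CUBIC)
    a=np.linspace(0,2*np.pi,120)
    for (c,r,col) in rims:
        P=np.array([proj(d,[c[0]+r*np.cos(t),c[1]+r*np.sin(t),c[2]]) for t in a])
        cv2.polylines(im,[((P+.5-[x0,y0])*k).astype(np.int32)],True,col,1)
    cv2.imwrite('pics/'+o+'.png',im)
E
python3 - <<'E'
from ov import *
d=load('w4'); T=pose(d['s'])
ft=T[:3,3]+T[:3,:3]@[.0011,.0008,.0588]; tp=T[:3,3]+T[:3,:3]@[.0011,.0008,-.0412]; print(ft)
m=[.4999,.1200,.06]
ov('w4',[(m,.0363,(255,0,0)),(m,.0315,(255,255,0)),(ft,.027,(0,0,255)),(tp,.027,(0,255,255))],0,225,150,425,290,4,'w4o')
E
```

```text
[0.49835356 0.11912026 0.08726447]
```

View pics/w4o.png

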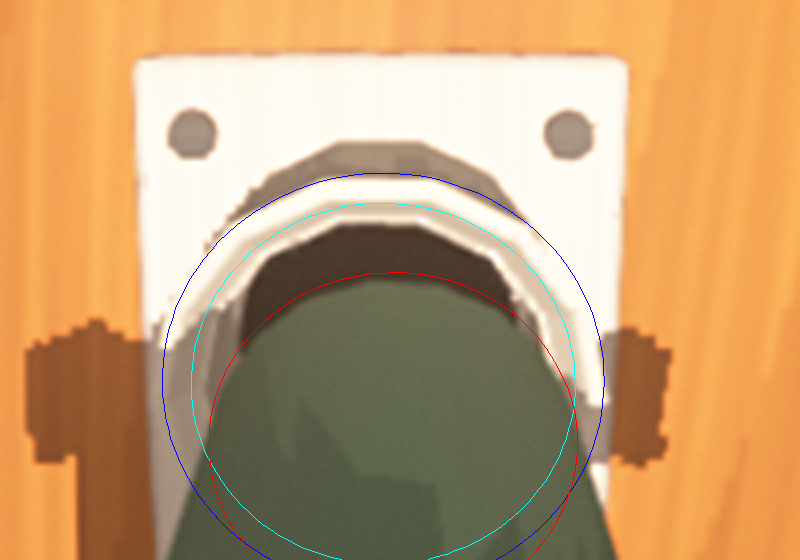

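step_arm(increments=[{"tx": 0.0005,"ty": -0.0007,"tz": 0.008,"rx": 0,"ry": 0,"rz": 0,"jaw": 0.4},{"tx": 0.0005,"ty": -0.0007,"tz": 0.018,"rx": 0,"ry": 0,"rz": 0,"jaw": 0.4},{"tx": 0.0005,"ty": -0.0007,"tz": 0.025,"rx": 0,"ry": 0,"rz": 0,"jaw": 0.4},{"tx": 0.0005,"ty": -0.0007,"tz": 0.025,"rx": 0,"ry": 0,"rz": 0,"jaw": 0.4}])

```text
clock: 6.08
ee_pos: [0.4997, 0.1197, 0.1207]
tcp_rot: [0.001, 0.736, -0.677, -0.0]
ft_force: [0.1, 0.0, -3.0]
grip_width: 0.623
```

```bash
python3 - <<'E'
from ov import *
st(); d=snap('wrist','w5'); T=pose(d['s'])
ft=T[:3,3]+T[:3,:3]@[.0011,.0008,.0588]
m=[.5001,.1200,.06]
ov('w5',[(m,.0363,(255,0,0)),(m,.0315,(255,255,0)),(ft,.027,(0,0,255))],0,225,150,425,290,4,'w5o'); st()
E
```

```text
t 6.08 pos [0.4997 0.1197 0.1207] x [ 0.084 -0.996  0.001] z [-1.3e-03 -8.0e-04 -1.0e+00] F [ 0.05  0.02 -3.01] g 0.623 j [ 0.54  0.25 -0.19  0.   -1.13 -0.46]
t 6.12 pos [0.5001 0.1198 0.1213] x [ 0.084 -0.996  0.   ] z [-2.e-04 -4.e-04 -1.e+00] F [-0.05 -0.05 -2.67] g 0.622 j [ 0.54  0.25 -0.19  0.   -1.13 -0.46]
```

View pics/w5o.png

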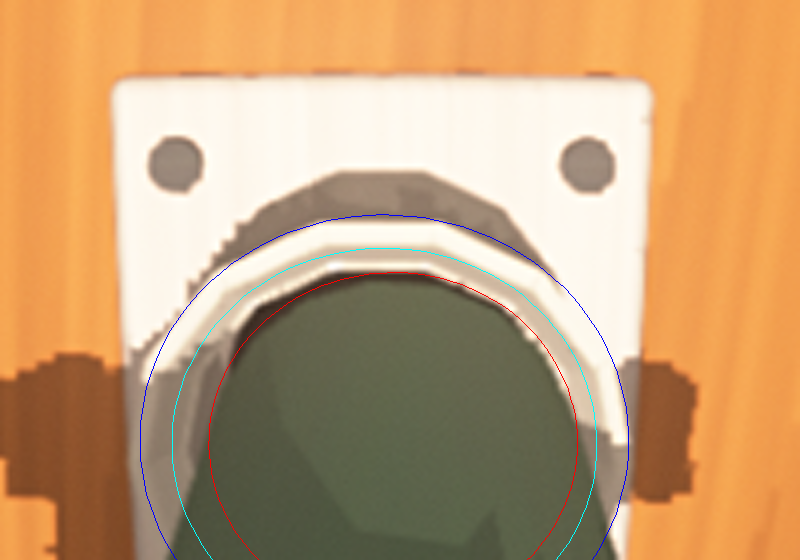

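step_arm(increments=[{"tx": 0,"ty": -0.0005,"tz": 0.003,"rx": 0,"ry": 0,"rz": 0,"jaw": 0.4},{"tx": 0,"ty": -0.0005,"tz": 0.006,"rx": 0,"ry": 0,"rz": 0,"jaw": 0.4},{"tx": 0,"ty": -0.0005,"tz": 0.009,"rx": 0,"ry": 0,"rz": 0,"jaw": 0.4},{"tx": 0,"ty": -0.0005,"tz": 0.011,"rx": 0,"ry": 0,"rz": 0,"jaw": 0.4},{"tx": 0,"ty": -0.0005,"tz": 0.011,"rx": 0,"ry": 0,"rz": 0,"jaw": 0.4}])

```text
clock: 6.75
ee_pos: [0.5008, 0.1202, 0.1101]
tcp_rot: [-0.0, 0.736, -0.677, 0.0]
ft_force: [0.8, 2.8, -3.5]
grip_width: 0.624
```

```bash
python3 - <<'E'
from h import *
st()
E
```

```text
t 6.75 pos [0.5008 0.1202 0.1101] x [ 0.085 -0.996 -0.   ] z [ 2.e-04  1.e-04 -1.e+00] F [ 0.82  2.78 -3.49] g 0.624 j [ 0.54  0.26 -0.21  0.   -1.11 -0.46]
```

step_arm(increments=[{"tx": 0,"ty": 0,"tz": 0.002,"rx": 0,"ry": 0,"rz": 0,"jaw": 0.4},{"tx": 0,"ty": 0,"tz": 0.004,"rx": 0,"ry": 0,"rz": 0,"jaw": 0.4},{"tx": 0,"ty": 0,"tz": 0.006,"rx": 0,"ry": 0,"rz": 0,"jaw": 0.4},{"tx": 0,"ty": 0,"tz": 0.008,"rx": 0,"ry": 0,"rz": 0,"jaw": 0.4},{"tx": 0,"ty": 0,"tz": 0.008,"rx": 0,"ry": 0,"rz": 0,"jaw": 0.4}])

```text
clock: 7.38
ee_pos: [0.5008, 0.1202, 0.1019]
tcp_rot: [-0.0, 0.736, -0.677, -0.0]
ft_force: [2.2, 0.5, -3.2]
grip_width: 0.622
```

```bash
python3 - <<'E'
from h import *
st()
E
```

```text
t 7.38 pos [0.5008 0.1202 0.1019] x [ 0.085 -0.996 -0.   ] z [ 1.e-04  2.e-04 -1.e+00] F [ 2.25  0.52 -3.24] g 0.622 j [ 0.54  0.27 -0.22 -0.   -1.09 -0.46]
```

step_arm(increments=[{"tx": 0,"ty": -0.0003,"tz": 0.002,"rx": 0,"ry": 0,"rz": 0,"jaw": 0.4},{"tx": 0,"ty": -0.0003,"tz": 0.004,"rx": 0,"ry": 0,"rz": 0,"jaw": 0.4},{"tx": 0,"ty": -0.0003,"tz": 0.006,"rx": 0,"ry": 0,"rz": 0,"jaw": 0.4},{"tx": 0,"ty": -0.0003,"tz": 0.008,"rx": 0,"ry": 0,"rz": 0,"jaw": 0.4},{"tx": 0,"ty": -0.0003,"tz": 0.008,"rx": 0,"ry": 0,"rz": 0,"jaw": 0.4}])

```text
clock: 8.0
ee_pos: [0.501, 0.1202, 0.0936]
tcp_rot: [0.0, 0.736, -0.677, -0.0]
ft_force: [0.3, 1.3, -3.4]
grip_width: 0.621
```

```bash
python3 - <<'E'
from h import *
st()
E
```

```text
t 8.0 pos [0.501  0.1202 0.0936] x [ 0.084 -0.996 -0.   ] z [-3.e-04  1.e-04 -1.e+00] F [ 0.33  1.29 -3.43] g 0.621 j [ 0.54  0.27 -0.23 -0.   -1.07 -0.46]
```

step_arm(increments=[{"tx": 0,"ty": 0,"tz": 0.001,"rx": 0,"ry": 0,"rz": 0,"jaw": 0.4},{"tx": 0,"ty": 0,"tz": 0.002,"rx": 0,"ry": 0,"rz": 0,"jaw": 0.4},{"tx": 0,"ty": 0,"tz": 0.0025,"rx": 0,"ry": 0,"rz": 0,"jaw": 0.4}])

```text
clock: 8.38
ee_pos: [0.5011, 0.1203, 0.0911]
tcp_rot: [-0.0, 0.736, -0.677, -0.0]
ft_force: [-0.2, 1.8, -1.5]
grip_width: 0.622
```

step_arm(increments=[{"tx": 0,"ty": 0,"tz": 0.001,"rx": 0,"ry": 0,"rz": 0,"jaw": 0.4},{"tx": 0,"ty": 0,"tz": 0.002,"rx": 0,"ry": 0,"rz": 0,"jaw": 0.4},{"tx": 0,"ty": 0,"tz": 0.002,"rx": 0,"ry": 0,"rz": 0,"jaw": 0.4}])

```text
clock: 8.75
ee_pos: [0.5011, 0.1203, 0.089]
tcp_rot: [-0.0, 0.736, -0.677, -0.0]
ft_force: [2.0, 1.8, -3.3]
grip_width: 0.624
```

step_arm(increments=[{"tx": 0,"ty": 0,"tz": 0.001,"rx": 0,"ry": 0,"rz": 0,"jaw": 0.4},{"tx": 0,"ty": 0,"tz": 0.002,"rx": 0,"ry": 0,"rz": 0,"jaw": 0.4},{"tx": 0,"ty": 0,"tz": 0.002,"rx": 0,"ry": 0,"rz": 0,"jaw": 0.4}])

```text
clock: 9.12
ee_pos: [0.5011, 0.1203, 0.087]
tcp_rot: [-0.0, 0.736, -0.677, -0.0]
ft_force: [0.4, 1.7, -0.2]
grip_width: 0.624
```

step_arm(increments=[{"tx": 0,"ty": 0,"tz": 0.001,"rx": 0,"ry": 0,"rz": 0,"jaw": 0.4},{"tx": 0,"ty": 0,"tz": 0.001,"rx": 0,"ry": 0,"rz": 0,"jaw": 0.4}])

```text
clock: 9.38
ee_pos: [0.5011, 0.1203, 0.0862]
tcp_rot: [-0.0, 0.736, -0.677, -0.0]
ft_force: [-0.2, 1.6, 2.3]
grip_width: 0.621
```

step_arm(increments=[{"tx": 0,"ty": 0,"tz": 0.001,"rx": 0,"ry": 0,"rz": 0,"jaw": 0.4},{"tx": 0,"ty": 0,"tz": 0.001,"rx": 0,"ry": 0,"rz": 0,"jaw": 0.4}])

```text
clock: 9.62
ee_pos: [0.5011, 0.1203, 0.0856]
tcp_rot: [-0.0, 0.736, -0.676, 0.0]
ft_force: [-2.6, 1.8, 5.4]
grip_width: 0.623
```

step_arm(increments=[{"tx": 0,"ty": 0,"tz": -0.001,"rx": 0,"ry": 0,"rz": 0,"jaw": 0.4},{"tx": 0,"ty": 0,"tz": -0.001,"rx": 0,"ry": 0,"rz": 0,"jaw": 0.4},{"tx": 0,"ty": 0,"tz": -0.001,"rx": 0,"ry": 0,"rz": 0,"jaw": 0.4}])

```text
clock: 10.0
ee_pos: [0.5011, 0.1203, 0.0865]
tcp_rot: [-0.0, 0.736, -0.676, 0.0]
ft_force: [-1.8, 2.0, 0.5]
grip_width: 0.623
```

```bash
python3 - <<'E'
from h import *
st()
E
```

```text
t 10.0 pos [0.5011 0.1203 0.0865] x [ 0.085 -0.996 -0.   ] z [ 2.e-04  2.e-04 -1.e+00] F [-1.75  2.01  0.53] g 0.623 j [ 0.54  0.28 -0.24 -0.   -1.05 -0.46]
```

step_arm(increments=[{"tx": 0,"ty": 0,"tz": 0,"rx": 0,"ry": 0,"rz": 0,"jaw": 0.6},{"tx": 0,"ty": 0,"tz": 0,"rx": 0,"ry": 0,"rz": 0,"jaw": 0.63},{"tx": 0,"ty": 0,"tz": 0,"rx": 0,"ry": 0,"rz": 0,"jaw": 0.66},{"tx": 0,"ty": 0,"tz": 0,"rx": 0,"ry": 0,"rz": 0,"jaw": 0.72},{"tx": 0,"ty": 0,"tz": 0,"rx": 0,"ry": 0,"rz": 0,"jaw": 0.8}], grip_force=20)

```text
clock: 10.62
ee_pos: [0.5011, 0.1201, 0.0864]
tcp_rot: [-0.0, 0.736, -0.677, 0.0]
ft_force: [-0.1, 0.1, 0.6]
grip_width: 0.802
```

step_arm(increments=[{"tx": 0,"ty": 0,"tz": 0,"rx": 0,"ry": 0,"rz": 0,"jaw": 0.85},{"tx": 0,"ty": 0,"tz": 0,"rx": 0,"ry": 0,"rz": 0,"jaw": 0.85},{"tx": 0,"ty": 0,"tz": 0,"rx": 0,"ry": 0,"rz": 0,"jaw": 0.85}])

```text
clock: 11.0
ee_pos: [0.5011, 0.1201, 0.0864]
tcp_rot: [-0.0, 0.736, -0.677, 0.0]
ft_force: [-0.1, 1.0, 0.8]
grip_width: 0.848
```

```bash
python3 - <<'E'
from h import *
st(); snap('wrist','w6')
E
```

```text
t 11.0 pos [0.5011 0.1201 0.0864] x [ 0.085 -0.996  0.   ] z [ 2.e-04 -1.e-04 -1.e+00] F [-0.12  1.01  0.8 ] g 0.848 j [ 0.54  0.28 -0.24  0.   -1.05 -0.46]
```

View pics/w6.png

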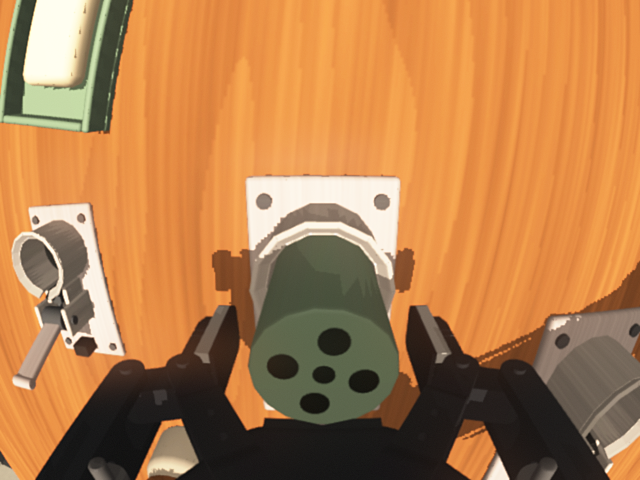

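step_arm(increments=[{"tx": 0,"ty": 0,"tz": -0.01,"rx": 0,"ry": 0,"rz": 0,"jaw": 0.9},{"tx": 0,"ty": 0,"tz": -0.03,"rx": 0,"ry": 0,"rz": 0,"jaw": 0.9},{"tx": 0,"ty": 0,"tz": -0.07,"rx": 0,"ry": 0,"rz": 0,"jaw": 0.9},{"tx": 0,"ty": 0,"tz": -0.12,"rx": 0,"ry": 0,"rz": 0,"jaw": 0.9},{"tx": 0.03,"ty": 0,"tz": -0.15,"rx": 0,"ry": 0,"rz": 0,"jaw": 0.9}])

```text
clock: 11.68
ee_pos: [0.5044, 0.091, 0.2399]
tcp_rot: [-0.002, 0.737, -0.676, 0.001]
ft_force: [0.3, -0.4, -0.9]
grip_width: 0.903
```

step_arm(increments=[{"tx": 0.04,"ty": 0,"tz": 0,"rx": 0,"ry": 0,"rz": 0,"jaw": 0.2},{"tx": 0.07,"ty": 0,"tz": 0,"rx": 0,"ry": 0,"rz": 0,"jaw": 0},{"tx": 0.07,"ty": 0,"tz": 0,"rx": 0,"ry": 0,"rz": 0,"jaw": 0},{"tx": 0.07,"ty": 0,"tz": 0,"rx": 0,"ry": 0,"rz": 0,"jaw": 0}])

```text
clock: 12.18
ee_pos: [0.5105, 0.0216, 0.2403]
tcp_rot: [-0.002, 0.737, -0.676, 0.001]
ft_force: [0.6, -0.1, 0.2]
grip_width: 0.04
```

```bash
python3 - <<'E'
from h import *
st(); snap('wrist','w7')
E
```

```text
t 12.18 pos [0.5105 0.0216 0.2403] x [ 0.087 -0.996 -0.001] z [ 0.0048  0.0016 -1.    ] F [ 0.58 -0.1   0.15] g 0.04 j [ 0.35  0.17  0.02  0.   -1.42 -0.26]
```

View pics/w7.png

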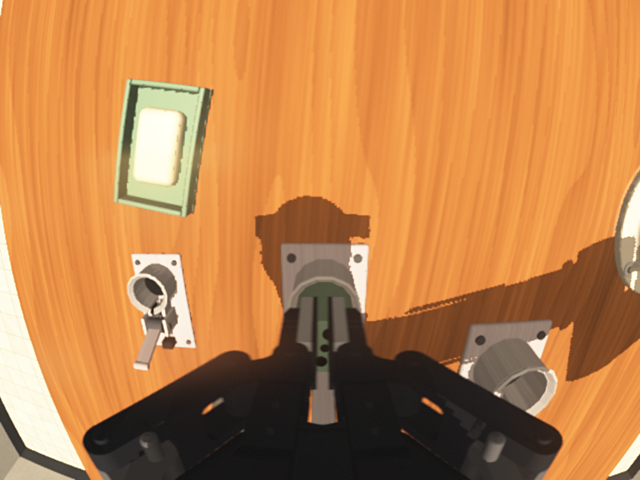

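```bash
python3 - <<'E'
from h import *
snap('side','s7'); snap('top','t7'); crop('s7',240,250,370,400,4,'s7c'); crop('t7',175,205,295,285,6,'t7c')
E
```

```text
(no output)
```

View pics/s7c.png

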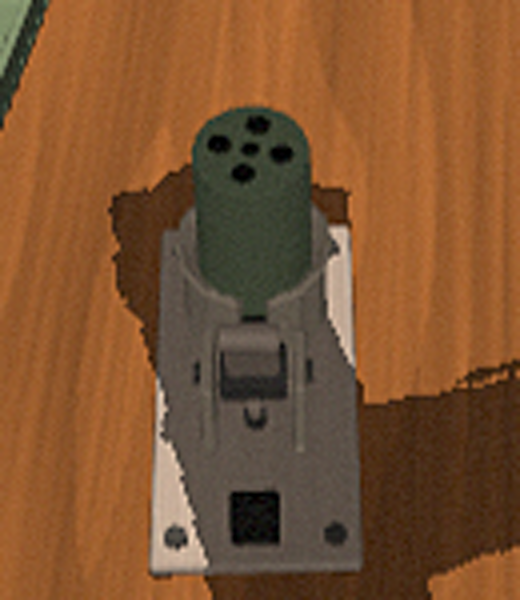

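View pics/t7c.png

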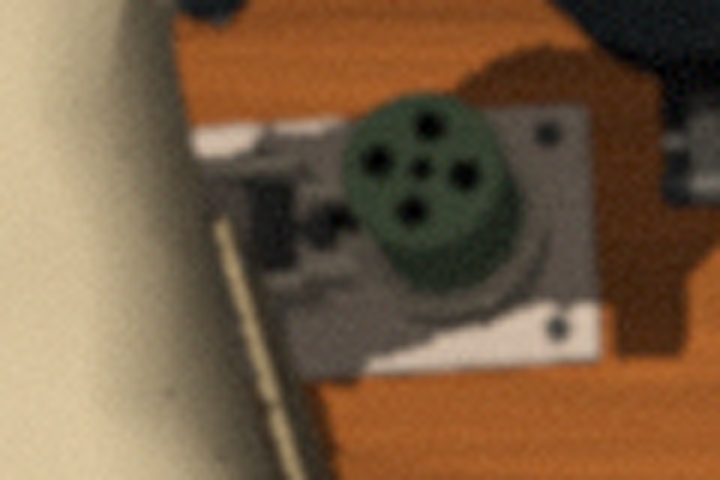

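```bash
cat >> h.py <<'E'
M=np.array([.5002,.1203,0]); A=np.radians(4.77); HX=np.array([np.cos(A),np.sin(A),0]); HY=np.array([-np.sin(A),np.cos(A),0])
def hp(y,z,x=0): return M+HX*x+HY*y+np.array([0,0,z])
def toh(p): q=np.array(p)-M; return np.array([q@HX,q@HY,q[2]])
E
python3 - <<'E'
from h import *
d=load('side0'); d7=load('s7')
for e in [1.25,1.15,1.05,1.0]: print(e,np.round(proj(d7,hp(.065+.086*np.cos(e),.05+.086*np.sin(e))),1), 'mid',np.round(proj(load('w1'),hp(.065+.04*np.cos(e),.05+.04*np.sin(e))),1))
s=st(); print(toh(s['ee_pos'])); go(hp(.056,.20),-85.2); go(hp(.056,.112),-85.2)
E
```

```text
1.25 [302.3 327.7] mid [311.7 383.8]
1.15 [302.3 332.7] mid [311.8 385.4]
1.05 [302.4 337.9] mid [311.9 386.7]
1.0 [302.4 340.5] mid [312.  387.2]
t 12.32 pos [0.5105 0.022  0.2399] x [ 0.088 -0.996 -0.001] z [ 0.0043  0.0014 -1.    ] F [ 0.07 -0.5  -0.45] g -0.002 j [ 0.35  0.17  0.02  0.   -1.42 -0.26]
[ 0.00206949 -0.09881193  0.23993675]
inc t [-0.1548  0.0015  0.0401] r [-0.0044  0.001   0.0045]
inc t [-0.1547  0.0018  0.1281] r [-0.0044  0.001   0.0045]
```

step_arm(increments=[{"tx": -0.05,"ty": 0,"tz": 0,"rx": -0.004,"ry": 0.001,"rz": 0.004,"jaw": 0},{"tx": -0.1,"ty": 0.001,"tz": 0.02,"rx": -0.004,"ry": 0.001,"rz": 0.004,"jaw": 0},{"tx": -0.14,"ty": 0.0015,"tz": 0.04,"rx": -0.004,"ry": 0.001,"rz": 0.004,"jaw": 0},{"tx": -0.155,"ty": 0.0015,"tz": 0.05,"rx": -0.004,"ry": 0.001,"rz": 0.004,"jaw": 0},{"tx": -0.155,"ty": 0.0015,"tz": 0.06,"rx": -0.004,"ry": 0.001,"rz": 0.004,"jaw": 0}])

```text
clock: 12.95
ee_pos: [0.4956, 0.1773, 0.1798]
tcp_rot: [-0.0, 0.737, -0.676, 0.0]
ft_force: [0.3, -0.1, -0.3]
grip_width: 0.002
```

```bash
python3 - <<'E'
from h import *
s=st(); print(toh(s['ee_pos'])); go(hp(.056,.112),-85.2); snap('side','s8'); crop('s8',220,220,380,400,3.3,'s8c')
E
```

```text
t 12.95 pos [0.4956 0.1773 0.1798] x [ 0.086 -0.996  0.   ] z [ 6.e-04 -2.e-04 -1.e+00] F [ 0.29 -0.14 -0.34] g 0.002 j [ 0.64  0.23 -0.06  0.   -1.28 -0.56]
[1.10412970e-04 5.72159097e-02 1.79764952e-01]
inc t [0.0012 0.0002 0.0678] r [-0.0006 -0.0002  0.0027]
```

View pics/s8c.png

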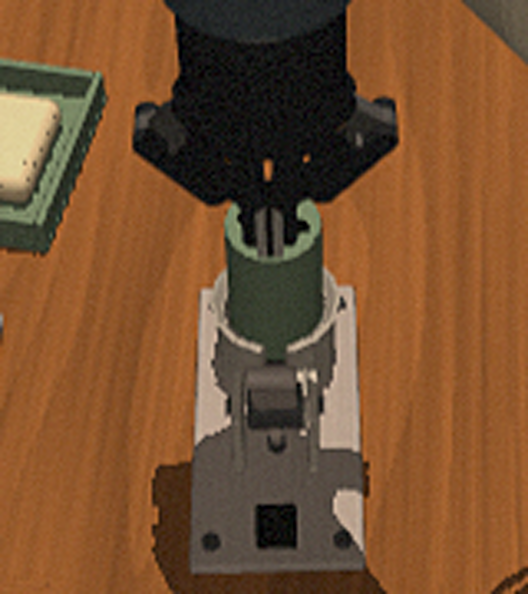

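step_arm(increments=[{"tx": 0.001,"ty": 0,"tz": 0.02,"rx": 0,"ry": 0,"rz": 0.002,"jaw": 0},{"tx": 0.001,"ty": 0,"tz": 0.04,"rx": 0,"ry": 0,"rz": 0.002,"jaw": 0},{"tx": 0.001,"ty": 0,"tz": 0.058,"rx": 0,"ry": 0,"rz": 0.002,"jaw": 0},{"tx": 0.001,"ty": 0,"tz": 0.068,"rx": 0,"ry": 0,"rz": 0.002,"jaw": 0},{"tx": 0.001,"ty": 0,"tz": 0.068,"rx": 0,"ry": 0,"rz": 0.002,"jaw": 0}])

```text
clock: 13.62
ee_pos: [0.495, 0.1745, 0.1103]
tcp_rot: [0.001, 0.736, -0.677, -0.0]
ft_force: [-0.0, -0.4, 0.4]
grip_width: -0.002
```

```bash
python3 - <<'E'
from h import *
s=st(); print(toh(s['ee_pos']))
E
```

```text
t 13.62 pos [0.495  0.1745 0.1103] x [ 0.082 -0.997  0.001] z [-0.002  -0.0015 -1.    ] F [-0.02 -0.39  0.35] g -0.002 j [ 0.64  0.28 -0.18  0.   -1.12 -0.56]
[-0.00072415  0.05444572  0.11030915]
```

step_arm(increments=[{"tx": -0.006,"ty": 0,"tz": 0,"rx": 0,"ry": 0,"rz": 0,"jaw": 0},{"tx": -0.011,"ty": 0,"tz": 0,"rx": 0,"ry": 0,"rz": 0,"jaw": 0},{"tx": -0.015,"ty": 0,"tz": 0,"rx": 0,"ry": 0,"rz": 0,"jaw": 0},{"tx": -0.019,"ty": 0,"tz": 0,"rx": 0,"ry": 0,"rz": 0,"jaw": 0}])

```text
clock: 14.12
ee_pos: [0.4934, 0.1939, 0.1104]
tcp_rot: [0.001, 0.736, -0.677, -0.0]
ft_force: [0.6, -0.9, 0.5]
grip_width: -0.003
```

step_arm(increments=[{"tx": -0.003,"ty": 0,"tz": 0,"rx": 0,"ry": 0,"rz": 0,"jaw": 0},{"tx": -0.006,"ty": 0,"tz": 0,"rx": 0,"ry": 0,"rz": 0,"jaw": 0},{"tx": -0.006,"ty": 0,"tz": 0,"rx": 0,"ry": 0,"rz": 0,"jaw": 0}])

```text
clock: 14.5
ee_pos: [0.4928, 0.2, 0.1104]
tcp_rot: [0.001, 0.736, -0.677, -0.0]
ft_force: [-0.3, 0.8, -0.6]
grip_width: -0.001
```

```bash
python3 - <<'E'
from h import *
s=st(); print(toh(s['ee_pos']))
E
```

```text
t 14.5 pos [0.4928 0.2    0.1104] x [ 0.083 -0.997  0.001] z [-0.0019 -0.0015 -1.    ] F [-0.32  0.8  -0.55] g -0.001 j [ 0.68  0.29 -0.16 -0.   -1.12 -0.6 ]
[-0.00069862  0.08003354  0.11036558]
```

step_arm(increments=[{"tx": -0.002,"ty": 0,"tz": 0,"rx": 0.001,"ry": -0.001,"rz": 0,"jaw": 0},{"tx": -0.004,"ty": 0,"tz": 0,"rx": 0.001,"ry": -0.001,"rz": 0,"jaw": 0},{"tx": -0.004,"ty": 0,"tz": 0,"rx": 0.001,"ry": -0.001,"rz": 0,"jaw": 0}])

```text
clock: 14.88
ee_pos: [0.4923, 0.2034, 0.1101]
tcp_rot: [0.001, 0.736, -0.677, -0.0]
ft_force: [0.4, -3.2, -2.1]
grip_width: 0.0
```

step_arm(increments=[{"tx": -0.002,"ty": 0,"tz": 0,"rx": 0,"ry": 0,"rz": 0,"jaw": 0},{"tx": -0.004,"ty": 0,"tz": 0,"rx": 0,"ry": 0,"rz": 0,"jaw": 0},{"tx": -0.004,"ty": 0,"tz": 0,"rx": 0,"ry": 0,"rz": 0,"jaw": 0}])

```text
clock: 15.25
ee_pos: [0.4918, 0.207, 0.11]
tcp_rot: [0.002, 0.736, -0.677, 0.0]
ft_force: [1.0, -4.9, -0.1]
grip_width: -0.001
```

step_arm(increments=[{"tx": -0.004,"ty": 0,"tz": 0.002,"rx": 0,"ry": 0,"rz": 0,"jaw": 0},{"tx": -0.007,"ty": 0,"tz": 0.004,"rx": 0,"ry": 0,"rz": 0,"jaw": 0},{"tx": -0.0095,"ty": 0,"tz": 0.006,"rx": 0,"ry": 0,"rz": 0,"jaw": 0}])

```text
clock: 15.62
ee_pos: [0.4912, 0.2157, 0.1048]
tcp_rot: [0.002, 0.736, -0.677, 0.001]
ft_force: [-1.3, -7.2, 7.0]
grip_width: -0.0
```

```bash
cat >> h.py <<'E'
def lv():
    s=st(); h=toh(s['ee_pos']); f=s['ft_force']; print('h',np.round(h,4),'ang',np.round(np.arctan2(h[2]-.05,h[1]+.011-.065),3),'r',np.round(np.hypot(h[2]-.05,h[1]+.011-.065),4),'Fy',round(f@HY,1),'Fz',round(f[2],1))
E
python3 - <<'E'
from h import *
lv()
E
```

```text
t 15.62 pos [0.4912 0.2157 0.1048] x [ 0.083 -0.997  0.004] z [-0.0017 -0.0042 -1.    ] F [-1.34 -7.21  7.02] g -0.0 j [ 0.71  0.3  -0.16  0.   -1.11 -0.63]
h [-0.0011  0.0958  0.1048] ang 0.919 r 0.0689 Fy -7.1 Fz 7.0
```

step_arm(increments=[{"tx": -0.0035,"ty": 0,"tz": 0.003,"rx": 0,"ry": 0,"rz": 0,"jaw": 0},{"tx": -0.0065,"ty": 0,"tz": 0.006,"rx": 0,"ry": 0,"rz": 0,"jaw": 0},{"tx": -0.0095,"ty": 0,"tz": 0.009,"rx": 0,"ry": 0,"rz": 0,"jaw": 0}])

```text
clock: 16.0
ee_pos: [0.4906, 0.2244, 0.0976]
tcp_rot: [0.002, 0.736, -0.677, 0.002]
ft_force: [-5.0, -7.7, 12.3]
grip_width: -0.001
```

```bash
python3 - <<'E'
from h import *
lv()
E
```

```text
t 16.0 pos [0.4906 0.2244 0.0976] x [ 0.084 -0.996  0.005] z [-5.0e-04 -5.4e-03 -1.0e+00] F [-5.   -7.72 12.3 ] g -0.001 j [ 0.72  0.32 -0.16  0.   -1.1  -0.64]
h [-0.0009  0.1046  0.0976] ang 0.755 r 0.0694 Fy -7.3 Fz 12.3
```

step_arm(increments=[{"tx": -0.004,"ty": 0,"tz": 0.003,"rx": 0,"ry": 0,"rz": 0,"jaw": 0},{"tx": -0.007,"ty": 0,"tz": 0.0055,"rx": 0,"ry": 0,"rz": 0,"jaw": 0},{"tx": -0.0095,"ty": 0,"tz": 0.008,"rx": 0,"ry": 0,"rz": 0,"jaw": 0}])

```text
clock: 16.38
ee_pos: [0.4899, 0.2311, 0.0908]
tcp_rot: [0.004, 0.736, -0.677, 0.003]
ft_force: [0.2, -13.4, 9.8]
grip_width: -0.004
```

```bash
python3 - <<'E'
from h import *
lv()
E
```

```text
t 16.38 pos [0.4899 0.2311 0.0908] x [ 0.084 -0.996  0.011] z [-4.000e-04 -1.070e-02 -9.999e-01] F [  0.15 -13.45   9.79] g -0.004 j [ 0.74  0.33 -0.17  0.01 -1.09 -0.65]
h [-0.0011  0.1112  0.0908] ang 0.619 r 0.0703 Fy -13.4 Fz 9.8
```

step_arm(increments=[{"tx": -0.0025,"ty": 0,"tz": 0.004,"rx": 0,"ry": -0.005,"rz": 0,"jaw": 0},{"tx": -0.005,"ty": 0,"tz": 0.0075,"rx": 0,"ry": -0.01,"rz": 0,"jaw": 0},{"tx": -0.007,"ty": 0,"tz": 0.011,"rx": 0,"ry": -0.01,"rz": 0,"jaw": 0}])

```text
clock: 16.75
ee_pos: [0.4896, 0.2368, 0.0817]
tcp_rot: [0.001, 0.736, -0.677, 0.001]
ft_force: [-4.1, -7.9, 11.8]
grip_width: 0.001
```

```bash
python3 - <<'E'
from h import *
lv()
E
```

```text
t 16.75 pos [0.4896 0.2368 0.0817] x [ 0.085 -0.996  0.002] z [-0.     -0.0022 -1.    ] F [-4.07 -7.95 11.76] g 0.001 j [ 0.74  0.34 -0.17  0.   -1.06 -0.66]
h [-0.0009  0.117   0.0817] ang 0.466 r 0.0705 Fy -7.6 Fz 11.8
```

step_arm(increments=[{"tx": -0.0022,"ty": 0,"tz": 0.004,"rx": 0,"ry": -0.002,"rz": 0,"jaw": 0},{"tx": -0.0042,"ty": 0,"tz": 0.008,"rx": 0,"ry": -0.002,"rz": 0,"jaw": 0},{"tx": -0.006,"ty": 0,"tz": 0.0115,"rx": 0,"ry": -0.002,"rz": 0,"jaw": 0}])

```text
clock: 17.12
ee_pos: [0.4892, 0.2414, 0.0714]
tcp_rot: [0.001, 0.737, -0.676, 0.001]
ft_force: [-0.4, -10.4, 8.7]
grip_width: -0.001
```

```bash
python3 - <<'E'
from h import *
lv()
E
```

```text
t 17.12 pos [0.4892 0.2414 0.0714] x [ 0.085 -0.996  0.003] z [ 2.0e-04 -2.6e-03 -1.0e+00] F [ -0.38 -10.35   8.69] g -0.001 j [ 0.75  0.35 -0.18  0.   -1.04 -0.66]
h [-0.0009  0.1216  0.0714] ang 0.307 r 0.0709 Fy -10.3 Fz 8.7
```

step_arm(increments=[{"tx": -0.0005,"ty": 0,"tz": 0.004,"rx": 0,"ry": -0.003,"rz": 0,"jaw": 0},{"tx": -0.0005,"ty": 0,"tz": 0.008,"rx": 0,"ry": -0.003,"rz": 0,"jaw": 0},{"tx": -0.0005,"ty": 0,"tz": 0.011,"rx": 0,"ry": -0.003,"rz": 0,"jaw": 0}])

```text
clock: 17.5
ee_pos: [0.4892, 0.2435, 0.0614]
tcp_rot: [-0.002, 0.737, -0.676, -0.001]
ft_force: [-3.0, -0.1, 5.0]
grip_width: 0.0
```

```bash
python3 - <<'E'
from h import *
lv()
E
```

```text
t 17.5 pos [0.4892 0.2435 0.0614] x [ 0.085 -0.996 -0.003] z [ 0.001   0.0035 -1.    ] F [-3.02 -0.15  4.95] g 0.0 j [ 0.75  0.36 -0.2  -0.   -1.01 -0.66]
h [-0.0008  0.1237  0.0614] ang 0.162 r 0.0706 Fy 0.1 Fz 5.0
```

step_arm(increments=[{"tx": -0.001,"ty": 0,"tz": 0.003,"rx": 0,"ry": 0.003,"rz": 0,"jaw": 0},{"tx": -0.002,"ty": 0,"tz": 0.006,"rx": 0,"ry": 0.003,"rz": 0,"jaw": 0},{"tx": -0.002,"ty": 0,"tz": 0.008,"rx": 0,"ry": 0.003,"rz": 0,"jaw": 0}])

```text
clock: 17.88
ee_pos: [0.489, 0.246, 0.053]
tcp_rot: [-0.001, 0.737, -0.676, 0.0]
ft_force: [-0.1, 0.4, -0.0]
grip_width: -0.004
```

```bash
python3 - <<'E'
from h import *
lv(); snap('side','s9'); crop('s9',200,220,360,400,3.3,'s9c')
E
```

```text
t 17.88 pos [0.489 0.246 0.053] x [ 0.085 -0.996 -0.001] z [ 0.0012  0.0012 -1.    ] F [-0.08  0.37 -0.03] g -0.004 j [ 0.75  0.37 -0.21 -0.   -0.99 -0.67]
h [-0.0007  0.1262  0.053 ] ang 0.041 r 0.0723 Fy 0.4 Fz -0.0
```

View pics/s9c.png

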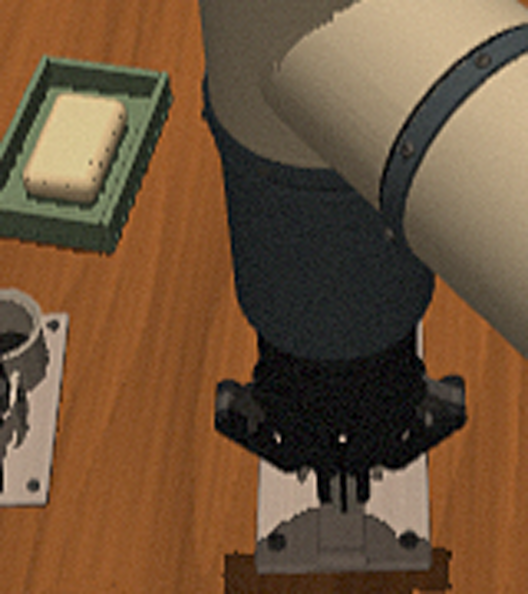

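step_arm(increments=[{"tx": -0.004,"ty": 0,"tz": 0,"rx": 0,"ry": 0,"rz": 0,"jaw": 0},{"tx": -0.008,"ty": 0,"tz": 0.002,"rx": 0,"ry": 0.001,"rz": 0,"jaw": 0},{"tx": -0.008,"ty": 0,"tz": 0.005,"rx": 0,"ry": 0.001,"rz": 0,"jaw": 0},{"tx": -0.008,"ty": 0,"tz": 0.005,"rx": 0,"ry": 0.001,"rz": 0,"jaw": 0}])

```text
clock: 18.42
ee_pos: [0.4879, 0.2536, 0.0473]
tcp_rot: [0.0, 0.737, -0.676, 0.0]
ft_force: [0.4, 0.2, 0.1]
grip_width: -0.003
```

step_arm(increments=[{"tx": 0,"ty": 0,"tz": 0.001,"rx": 0,"ry": 0,"rz": 0,"jaw": 0},{"tx": 0,"ty": 0,"tz": 0.002,"rx": 0,"ry": 0,"rz": 0,"jaw": 0},{"tx": 0,"ty": 0,"tz": 0.002,"rx": 0,"ry": 0,"rz": 0,"jaw": 0}])

```text
clock: 18.8
ee_pos: [0.4879, 0.2536, 0.0452]
tcp_rot: [0.0, 0.737, -0.676, 0.0]
ft_force: [-0.1, -0.9, 0.7]
grip_width: -0.0
```

step_arm(increments=[{"tx": 0,"ty": 0,"tz": 0.001,"rx": 0,"ry": 0,"rz": 0,"jaw": 0},{"tx": 0,"ty": 0,"tz": 0.002,"rx": 0,"ry": 0,"rz": 0,"jaw": 0},{"tx": 0,"ty": 0,"tz": 0.002,"rx": 0,"ry": 0,"rz": 0,"jaw": 0}])

```text
clock: 19.18
ee_pos: [0.4878, 0.2535, 0.0431]
tcp_rot: [0.0, 0.737, -0.676, 0.0]
ft_force: [-0.0, -0.3, 0.8]
grip_width: -0.001
```

step_arm(increments=[{"tx": 0,"ty": 0,"tz": 0.001,"rx": 0,"ry": 0,"rz": 0,"jaw": 0},{"tx": 0,"ty": 0,"tz": 0.0015,"rx": 0,"ry": 0,"rz": 0,"jaw": 0},{"tx": 0,"ty": 0,"tz": 0.0015,"rx": 0,"ry": 0,"rz": 0,"jaw": 0}])

```text
clock: 19.55
ee_pos: [0.488, 0.2536, 0.0423]
tcp_rot: [0.0, 0.737, -0.676, 0.0]
ft_force: [-1.1, -1.3, 5.1]
grip_width: 0.006
```

step_arm(increments=[{"tx": 0,"ty": 0,"tz": 0.001,"rx": 0,"ry": 0,"rz": 0,"jaw": 0},{"tx": 0,"ty": 0,"tz": 0.0013,"rx": 0,"ry": 0,"rz": 0,"jaw": 0},{"tx": 0,"ty": 0,"tz": 0.0013,"rx": 0,"ry": 0,"rz": 0,"jaw": 0}])

```text
clock: 19.92
ee_pos: [0.4881, 0.2536, 0.0421]
tcp_rot: [-0.0, 0.737, -0.676, 0.001]
ft_force: [-3.8, -0.1, 9.5]
grip_width: 0.003
```

```bash
python3 - <<'E'
from h import *
lv()
E
```

```text
t 19.93 pos [0.4881 0.2536 0.0421] x [ 0.086 -0.996  0.001] z [ 1.3e-03 -5.0e-04 -1.0e+00] F [-3.79 -0.08  9.53] g 0.003 j [ 0.76  0.39 -0.21  0.   -0.97 -0.68]
h [-0.001   0.1339  0.0421] ang -0.098 r 0.0803 Fy 0.2 Fz 9.5
```

step_arm(increments=[{"tx": 0,"ty": 0,"tz": 0.0012,"rx": 0,"ry": 0,"rz": 0,"jaw": 0},{"tx": 0,"ty": 0,"tz": 0.0012,"rx": 0,"ry": 0,"rz": 0,"jaw": 0},{"tx": 0,"ty": 0,"tz": 0.0012,"rx": 0,"ry": 0,"rz": 0,"jaw": 0},{"tx": 0,"ty": 0,"tz": 0.0012,"rx": 0,"ry": 0,"rz": 0,"jaw": 0},{"tx": 0,"ty": 0,"tz": 0.0012,"rx": 0,"ry": 0,"rz": 0,"jaw": 0}])

```text
clock: 20.55
ee_pos: [0.4881, 0.2536, 0.0421]
tcp_rot: [-0.001, 0.737, -0.676, 0.001]
ft_force: [-3.7, -1.1, 9.0]
grip_width: -0.002
```

```bash
python3 - <<'E'
from h import *
lv(); snap('side','s10'); crop('s10',200,220,360,400,3.3,'s10c')
for e in [-.2,-.1]: print(e, 'lever_push', .065+.074*np.cos(e)-.004*np.sin(e), .05+.074*np.sin(e)+.004*np.cos(e))
E
```

```text
t 20.55 pos [0.4881 0.2536 0.0421] x [ 0.086 -0.996  0.001] z [ 1.9e-03 -4.0e-04 -1.0e+00] F [-3.72 -1.05  9.02] g -0.002 j [ 0.76  0.39 -0.21  0.   -0.97 -0.68]
h [-0.001   0.1339  0.0421] ang -0.098 r 0.0803 Fy -0.7 Fz 9.0
-0.2 lever_push 0.13831960408343213 0.03921873583253044
-0.1 lever_push 0.13902964189716124 0.046592343829246825
```

step_arm(increments=[{"tx": 0,"ty": 0,"tz": -0.01,"rx": 0,"ry": 0,"rz": 0,"jaw": 0},{"tx": 0,"ty": 0,"tz": -0.05,"rx": 0,"ry": 0,"rz": 0,"jaw": 0},{"tx": 0,"ty": 0,"tz": -0.1,"rx": 0,"ry": 0,"rz": 0,"jaw": 0},{"tx": 0,"ty": 0,"tz": -0.15,"rx": 0,"ry": 0,"rz": 0,"jaw": 0},{"tx": 0,"ty": 0,"tz": -0.19,"rx": 0,"ry": 0,"rz": 0,"jaw": 0}])

```text
clock: 21.22
ee_pos: [0.488, 0.2537, 0.2349]
tcp_rot: [-0.002, 0.737, -0.676, 0.001]
ft_force: [0.1, -0.3, -0.7]
grip_width: 0.004
```

step_arm(increments=[{"tx": 0.06,"ty": 0,"tz": 0,"rx": 0,"ry": 0,"rz": 0,"jaw": 0},{"tx": 0.12,"ty": 0,"tz": 0,"rx": 0,"ry": 0,"rz": 0,"jaw": 0},{"tx": 0.18,"ty": 0,"tz": 0,"rx": 0,"ry": 0,"rz": 0,"jaw": 0},{"tx": 0.24,"ty": 0,"tz": 0,"rx": 0,"ry": 0,"rz": 0,"jaw": 0},{"tx": 0.24,"ty": 0,"tz": 0,"rx": 0,"ry": 0,"rz": 0,"jaw": 0}])

```text
clock: 21.85
ee_pos: [0.5085, 0.0111, 0.2352]
tcp_rot: [-0.002, 0.735, -0.678, 0.001]
ft_force: [-0.1, -0.2, 0.7]
grip_width: -0.003
```

```bash
python3 - <<'E'
from h import *
lv(); snap('side','s11'); snap('top','t11'); crop('s11',230,250,370,400,4,'s11c')
d=load('s11')
for e in [-.2,-.1,0,.1,.2]: print(e,np.round(proj(d,hp(.065+.092*np.cos(e),.05+.092*np.sin(e))),1))
E
```

```text
t 21.85 pos [0.5085 0.0111 0.2352] x [ 0.081 -0.997 -0.   ] z [ 4.3e-03  6.0e-04 -1.0e+00] F [-0.05 -0.16  0.69] g -0.003 j [ 0.33  0.17  0.01  0.   -1.41 -0.25]
h [-0.0008 -0.1095  0.2352] ang 2.294 r 0.2471 Fy -0.2 Fz 0.7
-0.2 [303.8 391.4]
-0.1 [303.7 389.5]
0 [303.6 387.1]
0.1 [303.4 384.1]
0.2 [303.3 380.6]
```

View pics/s11c.png

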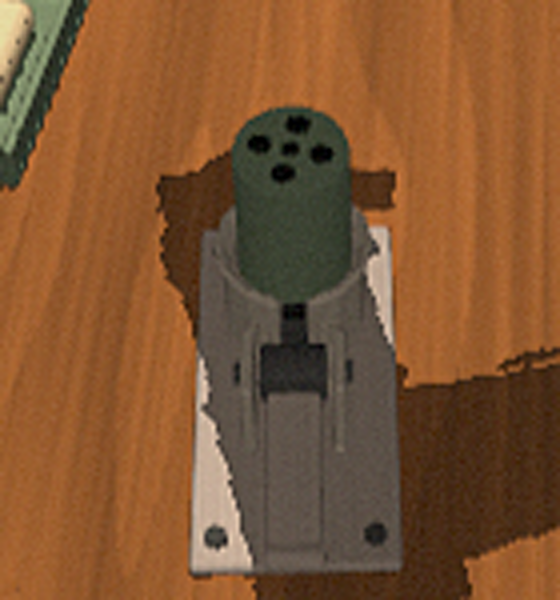

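View pics/t11.png

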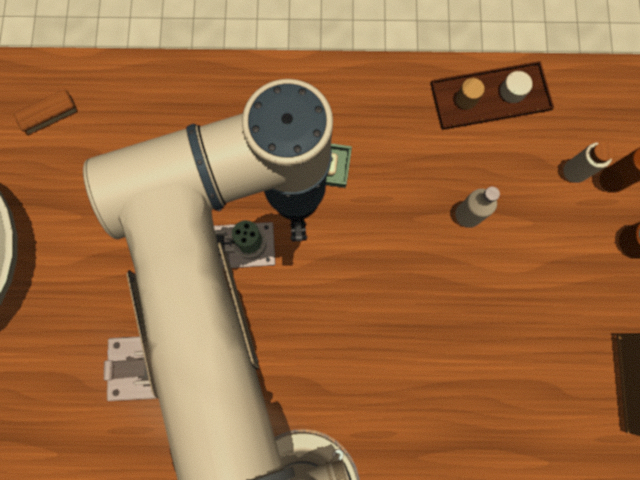

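```bash
python3 - <<'E'
from bench import hand_in
print(hand_in())
E
```

```text
the job is handed in; nothing more can be done
None
```

The tumbler is in the middle-sized holder with the lever closed over it, and I have handed the job in at about 22 s. `hand_in()` gave no verdict, so whether it passed is not confirmed.

- **Placing:** I gripped the green tumbler near its top and lowered it into the sleeve. It met the springy support about 29 mm above the counter. I pressed to about 8 N, eased back to roughly its own weight and opened the fingers slowly. The wrist picture showed both fingers clear and the tumbler upright.
- **Lever:** I pushed the lever over with closed fingers. The largest force I read was about 17 N, and it dropped to zero when the lever snapped past centre. I then held 9 to 9.5 N near its end for about 0.6 s.
- **Last checks:** While pressing, the finger height of 42.1 mm matched the closed lever (about 42.3 mm expected at its stop). The final side picture shows the lever flat and the tumbler upright, with the arm clear of everything. The bottle is where it was in the final top picture. The soap dish was partly behind the arm and the jar was hidden, so I did not measure them; the arm stayed well clear of both.

**What disagreed:**
- The side camera put points about 5 mm farther in y than the other two cameras, so I relied on the wrist camera and on feel.
- In the final side picture the lever's end appears about 3 pixels above where I computed it for fully closed. I put that down to the same camera offset and trusted the contact height instead.

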